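Fish the rolling pin out from under the half-cover

TASK

The rolling pin lies in the wooden box, one end under the fixed half-cover, and is too long to come straight up. Grip it through the opening, tilt it so that the free end rises out of the opening while the other end is still under the cover, and draw it out slantwise without forcing it against the cover. Finish holding it in the gripper, still and about level, the whole pin a hand's breadth (8 cm) or so above the top of the box; do not put it down, and leave the jar, bottle and tin where they stand.

Things in the scene. Friction and masses are not known exactly. Their poses are not given: they have to be found in the camera images.
- pin_box: Fixed light-wood box. Origin: centre of underside; x along it to the open end, z up. Outside 293 x 168 mm, inside 275 x 150 (y), walls 9, floor 6 thick. A fixed cover (underside z = 78, top 86, closed sides) covers the end at -x (robot's side) up to x = -37.5; from there to x = +137.5 the box is open, its walls there up to z = 56.
- cover: The box's cover board, 109 x 168 x 8 mm, screwed fast. Origin: middle of its free edge, on the underside: x = -37.5, y = 0, z = 78 mm in the box's frame; axes as the box's.
- rolling_pin: Loose wooden rolling pin, 250 mm long, about 0.16 kg, lying on the box's floor nearly along it; it may roll. Origin at its middle, on its axis (23 mm above the worktop, at the start within 8 mm of the box's middle in x, 10 mm in y); x along the pin to the open end. Barrel 34 mm thick from x = -75 to +75 mm, then handles 20 mm thick.
- pin_free_end (a point): Tip of the pin's handle that lies in the opening: x = +125 mm on the pin's axis.
- spice_jar: Loose glass spice jar with black cap, 40 mm thick, 105 mm tall, beside the box on its +y side; leave it. Origin: centre of its underside.
- oil_bottle: Loose small pink pourer bottle, 38 mm thick, 126 mm tall, beside the box on its -y side; leave it. Origin: centre of its underside.
- bean_tin: Loose food tin, 75 mm thick, 58 mm tall, beside the box on its -y side, nearer its open end; leave it. Origin: centre of its underside.

How it is judged:
On the way:
1. the pin is gripped and tilted by more than 9 degrees: its free end is up above the end wall while its other end is still under the cover (z of pin_free_end in the frame of pin_box above 0.066 m and z of rolling_pin in the frame of pin_box below 0.09 m and x of rolling_pin in the frame of pin_box below 0.075 m and angle between rolling_pin's own x axis and vertical below 1.41 rad and contact force between the fingers and rolling_pin above 1 N), for 0.2 s.
At the end, for the whole second after the job is handed in: The pin is held still in the fingers (below 3 cm/s), touching the box nowhere, its middle more than 16.5 cm above the worktop (about 8 cm above the cover's top), its axis within 20 degrees of level; jar, bottle and tin are within 3 cm of where they stood (z of rolling_pin in the frame of pin_box above 0.165 m and angle between rolling_pin's own x axis and vertical between 1.22 and 1.92 rad and contact force between the fingers and rolling_pin above 1 N and contact force between rolling_pin and pin_box below 0.1 N and linear speed of rolling_pin below 0.03 m/s and distance of each of spice_jar, oil_bottle, bean_tin from where it was at the start of the episode below 0.03 m); the arm keeps its last pose, push and grip.
It fails at once if the pin is forced against the cover with more than 25 N (contact force between rolling_pin and cover above 25 N).
It fails at once if the jar, bottle or tin is moved by more than 3 cm (distance of any of spice_jar, oil_bottle, bean_tin from where it was at the start of the episode above 0.03 m).
It also fails if it takes over 35 s, if anything falls off the work surface, if the arm or the gripper's body presses on something with over 40 N, if the wrist force passes 120 N, or if a joint passes its speed limit or range.

ROBOT

A 7-joint arm with a two-finger parallel gripper is mounted at the origin on the work surface; the furniture and walls round the work are solid. World frame = base frame: x ahead of the robot, y to its left, z up, the work surface at z = 0. Lengths are in m, angles in rad, forces in N, time in s.
With the tool pointing down it reaches from about 0.35 to 0.9 m from the base axis. Payload 8.1 kg.
Tool frame: the origin (TCP) lies midway between the tips of the shut fingers; the grasp point (between the pads) lies 19 mm behind it; z points along the fingers, y is the line along which they close (so a half turn about z gives the same grasp; the last joint's range is limited). The gripper opens to 92 mm and grips with 3 to 60 N. Pads are 19 mm wide; open, the fingers measure 130 mm over their backs; the gripper's body (75 mm by 190 mm) begins 47 mm behind the grasp point.
Start: joints at [-1.426, 0.434, 0.025, 1.573, -0.012, 1.134, -0.075], TCP at [0.153, 0.606, 0.227] pointing down, gripper open.
Joint ranges: [-2.62, 2.62], [-0.44, 2.09], [-1.27, 1.32], [0.08, 2.57], [-1.32, 4.46], [0.12, 2], [-2.74, 2.74]. Speed limits (rad/s): [2.22, 2.22, 3.01, 3.01, 3.14, 3.14, 3.14].

INTERFACE

Orientations are given as a rotation vector (axis times angle).
In Python, from cell import observe, get_image, camera_model, sign_off, recognise, silhouettes gives the robot as it stands.
- The arm moves only by the tool apply_moves, never from a script. Its argument "motion" is a list of rows, each an object of numbers: "x", "y", "z": the shift along the world's x, y, z in cm; "yaw": the turn about the world's z in degrees; "hand": the opening, from -1 (shut) to 1 (fully open), so that 0 is half open. In form: [{"x": .., "y": .., "z": .., "yaw": .., "hand": ..}, ...]. A call has 1 to 10 rows; each row is the pose to reach, as a shift and turn from the pose commanded when the call began; what a row does not reach only later rows make up. A row lasts 1/8 s, in which the tool goes at most 62.5 mm and 10.7 degrees, less where a joint would pass 70% of its speed; a pose out of reach is approached as far as the arm can. A call with a gripper value outside its range is refused whole. The fingers move at their own pace and stop on an object; "newtons" is the grip in N (left out, the last holds). Time passes only in rows, so rows that repeat a pose let the fingers close. It gives the time, the measured TCP pose, the force, the opening and the grip force at its end, in the units of the state.
- observe(): the state, without advancing time (a new reading comes with each control period).
- get_image(name): name is "scene" or "top"; returns the picture (384x512x3 uint8, blue, green, red); there is no depth.
- camera_model(name): a dict with "camera_matrix" (3x3 intrinsics, pixels), "k1" (the pictures are not rectified: a ray, as slopes to the right and down, at radius r is drawn at 1 + k1 r^2 times it, then the intrinsics apply), "T" (4x4, takes a point from camera to world coordinates). Camera axes: x right, y up, looking along -z (the intrinsics and any distortion apply to the point x, -y, -z); pixel columns grow to the right and rows downward; lengths in m; the calibration is good to about 2 mm. A picture is of the moment at which its call begins. camera_model takes no time and is no camera call.
- sign_off(): hands the job in; it is judged then, once.
Trained networks look in the newest picture that a camera, given by its name, has taken for a name from the list of things; names that differ only in an ending like _2 or _b are one class to them, and where a whole thing is asked for, a point or a joint stands for the part that bears it (a point fixed in the world has none). Each returns a list of dicts, best first, with "p" (0 to 1); they miss things now and then, are a little off and sometimes report something else, mostly with a low value. They report only what shows in the picture. A call takes as long as a camera call.
- recognise(query, camera): "rect" ([left, top, right, bottom] in pixels, round what is visible of it).
- silhouettes(query, camera): "mask" (384x512 bool, what is visible of it) and "rect" ([left, top, right, bottom] in pixels, round what is visible of it).
The state is a dict: "clock": time; "joints": joint angles; "dq": joint speeds; "joint_efforts": joint torques, N m; "position": TCP position; "ee_rot": TCP orientation; "force": force on the tool from outside, world axes, zero at the start; "ft_torque": the same for the moment, N m; "width": opening from 0.0 (shut) to 1.0 (fully open); "gripper_force": force on a finger pad.
Only numpy, scipy, OpenCV 4.12 (cv2) and the standard library are available. Lean on these libraries where they do the work, as an engineer would, in place of code of your own. Each camera call takes 0.05 s, during which the arm holds its last target. There are 200 camera calls.

## Working session

There is one attempt and no reset: what is moved stays moved. The work goes in short steps, Python scripts to look and compute and a tool call to move; the robot and the scene stay as the last step left them, time stands still between calls to the robot, and variables do not carry over. Pictures are saved under pics/ and viewed, at most 10 in all, crops included, and the job is handed in when it is done.

Besides the shell and the picture viewer there is one more tool, called after ">>>" as name([rows], argument=value, ...), one row to a line, values as JSON. apply_moves: Moves the arm, as the interface text tells. Its arguments: {"type":"object","properties":{"motion":{"type":"array","items":{"type":"object","properties":{"x":{"type":"number"},"y":{"type":"number"},"z":{"type":"number"},"yaw":{"type":"number"},"hand":{"type":"number"}}}},"newtons":{"type":"number"}},"required":["motion"]}

```bash
ls; mkdir -p pics; python3 - <<'E'
from cell import *
import cv2
s=observe(); print({k:s[k] for k in('clock','position','ee_rot','width')})
for c in('scene','top'):
    cv2.imwrite(f'pics/{c}0.png',get_image(c)); m=camera_model(c); print(c,m)
    for q in('pin_box','cover','rolling_pin','spice_jar','oil_bottle','bean_tin'):
        r=recognise(q,c); print(q,[(d['rect'],round(d['p'],2)) for d in r[:2]])
E
```

```text
pics
{'clock': 0.0, 'position': array([0.1532399 , 0.60538213, 0.22592628]), 'ee_rot': array([-3.88394844e-01, -3.11744671e+00,  2.55612315e-03]), 'width': 1.0022618520689712}
scene {'camera_matrix': array([[373.67731199,   0.        , 250.06403219],
       [  0.        , 373.67731199, 189.15130343],
       [  0.        ,   0.        ,   1.        ]]), 'k1': -0.08597088941008432, 'T': array([[-0.61098045,  0.50872362, -0.60655021,  0.0477413 ],
       [-0.79128546, -0.36933576,  0.48729705,  0.37289974],
       [ 0.02387884,  0.77768334,  0.62820253,  0.58375691],
       [ 0.        ,  0.        ,  0.        ,  1.        ]])}
pin_box [([252.8, 163.2, 377.4, 285.7], 0.91), ([284.6, 178.9, 308.8, 209.1], 0.73)]
cover [([272.8, 201.3, 374.9, 253.3], 0.74)]
rolling_pin [([286.7, 182.3, 309.0, 209.6], 0.8)]
spice_jar [([223.1, 182.0, 245.9, 227.6], 0.75)]
oil_bottle [([374.4, 186.3, 399.8, 242.0], 0.76)]
bean_tin []
top {'camera_matrix': array([[390.31118783,   0.        , 255.62685075],
       [  0.        , 390.31118783, 192.28752594],
       [  0.        ,   0.        ,   1.        ]]), 'k1': -0.0719573544419448, 'T': array([[-0.02923232,  0.98683149, -0.15908831,  0.39098081],
       [-0.99468911, -0.04443202, -0.09284056, -0.11422432],
       [-0.0986866 ,  0.15552946,  0.98288938,  0.98920088],
       [ 0.        ,  0.        ,  0.        ,  1.        ]])}
pin_box [([252.2, 165.3, 344.1, 291.9], 0.66), ([278.0, 183.5, 314.8, 251.2], 0.22)]
cover [([249.4, 234.2, 316.7, 292.3], 0.77)]
rolling_pin [([280.5, 181.5, 314.1, 247.1], 0.68)]
spice_jar [([226.4, 185.1, 247.1, 205.3], 0.68)]
oil_bottle [([334.8, 276.0, 354.5, 294.9], 0.56)]
bean_tin [([359.7, 212.5, 391.3, 242.4], 0.83)]
```

```bash
python3 - <<'E'
import cv2
a=cv2.imread('pics/top0.png')[150:310,200:410]; cv2.imwrite('pics/topc.png',cv2.resize(a,None,fx=3.75,fy=3.75,interpolation=2))
b=cv2.imread('pics/scene0.png')[140:300,200:420]; cv2.imwrite('pics/scenec.png',cv2.resize(b,None,fx=3.6,fy=3.6,interpolation=2))
E
```

```text
(no output)
```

View pics/topc.png

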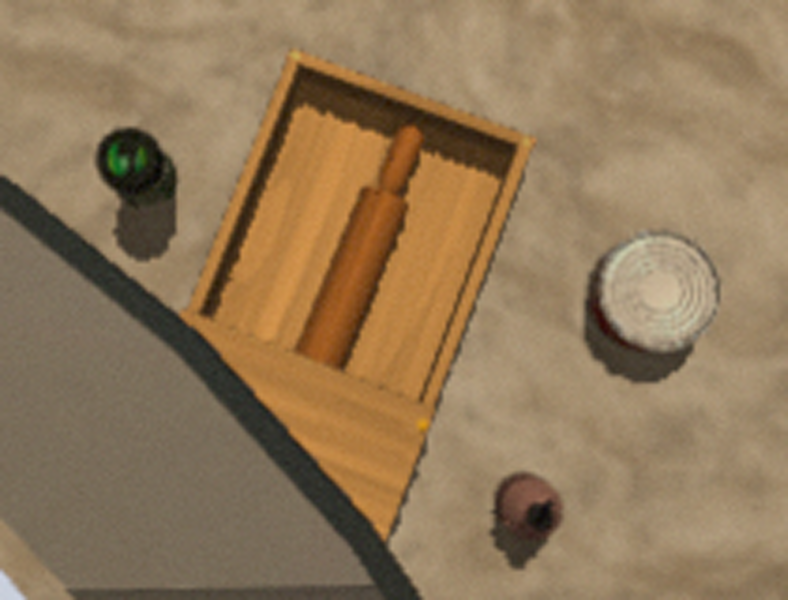

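View pics/scenec.png

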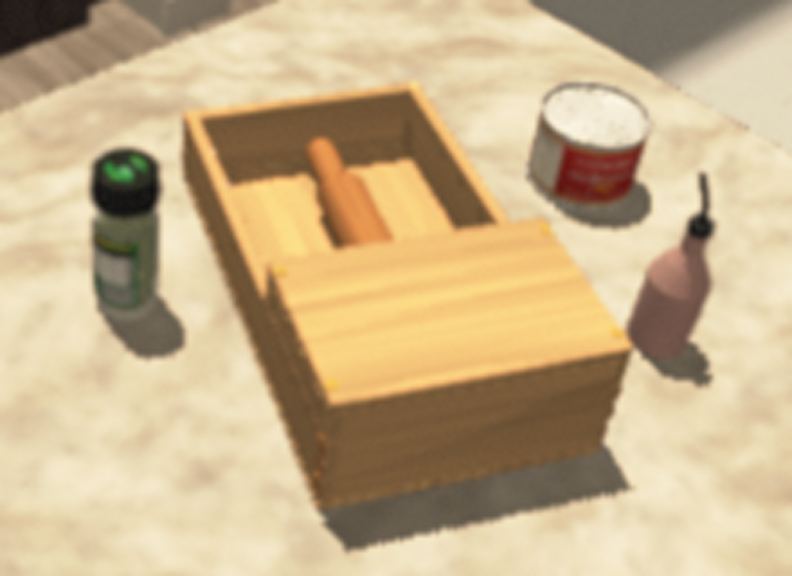

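The top crop shows the box's far corners at crop pixels (297,55) and (532,142), and the pin from its tip at (412,128) to the cover edge at about (325,358). The scene crop agrees, and all five things are where the networks put them. Next I turn these into world positions.

```bash
cat > h.py <<'E'
import numpy as np,cv2
from cell import *
from scipy.spatial.transform import Rotation as R
def plane(c,uv,z):
    m=camera_model(c);K=m['camera_matrix'];T=m['T']
    p=(np.array(uv,float).reshape(-1,2)-K[[0,1],[2,2]])/K[0,0]; q=p.copy()
    for _ in range(20): q=p/(1+m['k1']*(q**2).sum(1,keepdims=True))
    d=np.c_[q[:,0],-q[:,1],-np.ones(len(q))]@T[:3,:3].T
    return T[:3,3]+d*((z-T[2,3])/d[:,2])[:,None]
E
python3 - <<'E'
from h import *
np.set_printoptions(precision=4,suppress=True)
get_image('top')
s=silhouettes('rolling_pin','top')
tc=lambda x,y:(x/3.75+200-.5,y/3.75+150-.5); sc=lambda x,y:(x/3.6+200-.5,y/3.6+140-.5)
A,B=plane('top',[tc(295,55),tc(534,142)],.056)
C=plane('top',[tc(423,424)],.086)[0]
S=plane('scene',[sc(268,268),sc(548,224),sc(632,348),sc(325,400)],.086)
As=plane('scene',[sc(184,116),sc(416,85)],.056)
print('far corners top',A[:2],B[:2],np.linalg.norm(A-B),'scene',As[:,:2]);print('cover corner top',C[:2],'scene',S[:,:2])
y=(A-B)/np.linalg.norm(A-B);x=np.array([y[1],-y[0],0]);xs=(S[0]+S[1]-S[2]-S[3]);print('box yaw',np.degrees(np.arctan2(x[1],x[0])),np.degrees(np.arctan2(xs[1],xs[0])),)
o=(A+B)/2-x*.1465;o2=(S[0]+S[1])/2+x*.0375;print('box origin',o,o2)
print(s[0]['p'],s[0]['rect'])
v,u=np.nonzero(s[0]['mask']);P=plane('top',np.c_[u,v],.023)[:,:2]
l=cv2.fitLine(P.astype(np.float32),cv2.DIST_HUBER,0,1e-4,1e-4).ravel();d=l[:2]*np.sign(l[0]);t=(P-l[2:])@d
tip=l[2:]+d*t.max();print('pin yaw',np.degrees(np.arctan2(d[1],d[0])),'tip',tip,'mid',tip-d*.125,'len',np.ptp(t))
print('tip by eye',plane('top',[tc(410,126)],.023),'barrel end',plane('top',[tc(383,192)],.03))
r=R.from_rotvec(observe()['ee_rot']).as_matrix();print(r)
print('y axis yaw',np.degrees(np.arctan2(r[1,1],r[0,1])))
E
```

```text
far corners top [ 0.6092 -0.0835] [ 0.5446 -0.2337] 0.1634626495975609 scene [[ 0.6089 -0.078 ]
 [ 0.5439 -0.2303]]
cover corner top [ 0.3702 -0.1531] scene [[ 0.4394 -0.0038]
 [ 0.3719 -0.1583]
 [ 0.2797 -0.1172]
 [ 0.3497  0.0357]]
box yaw -23.271145730732258 -23.91778595494185
box origin [ 0.4423 -0.1007  0.056 ] [ 0.4401 -0.0959  0.086 ]
0.74 [280.9, 182.4, 312.5, 248.4]
pin yaw -24.898167 tip [ 0.5643 -0.1609] mid [ 0.4509 -0.1083] len 0.17003054396814402
tip by eye [[ 0.5646 -0.157   0.023 ]] barrel end [[ 0.5201 -0.1369  0.03  ]]
[[-0.9695  0.2453  0.    ]
 [ 0.2453  0.9695  0.    ]
 [-0.      0.0001 -1.    ]]
y axis yaw 75.80127515055771
```

>>> apply_moves([
  {"x": 2.3, "y": -5, "z": 1, "yaw": -2, "hand": 0.3},
  {"x": 4.6, "y": -10, "z": 2, "yaw": -4, "hand": 0.3},
  {"x": 6.9, "y": -15, "z": 2, "yaw": -6, "hand": 0.3},
  {"x": 9.2, "y": -20, "z": 2, "yaw": -8, "hand": 0.3},
  {"x": 11.5, "y": -25, "z": 2, "yaw": -10, "hand": 0.3},
  {"x": 13.8, "y": -30, "z": 2, "yaw": -10.3, "hand": 0.3},
  {"x": 16.1, "y": -35, "z": 2, "yaw": -10.3, "hand": 0.3},
  {"x": 18.4, "y": -40, "z": 2, "yaw": -10.3, "hand": 0.3},
  {"x": 20.7, "y": -45, "z": 2, "yaw": -10.3, "hand": 0.3},
  {"x": 23, "y": -50, "z": 2, "yaw": -10.3, "hand": 0.3},
])

```text
clock: 2.05
position: [0.3839, 0.1043, 0.2471]
ee_rot: [0.666, 3.069, 0.002]
force: [0.9, -0.0, 0.2]
width: 0.65
gripper_force: 0.0
```

>>> apply_moves([
  {"x": 2.3, "y": -5},
  {"x": 4.6, "y": -10},
  {"x": 6.9, "y": -15},
  {"x": 9, "y": -19.5},
  {"x": 10.6, "y": -23.1},
  {"x": 10.6, "y": -23.1, "z": -4},
  {"x": 10.6, "y": -23.1, "z": -8},
  {"x": 10.6, "y": -23.1, "z": -11},
  {"x": 10.6, "y": -23.1, "z": -13},
])

```text
schema error: expected keys x, y, z, yaw, hand
```

```bash
python3 - <<'E'
from h import *
s=observe();r=R.from_rotvec(s['ee_rot']).as_matrix();print(s['clock'],s['position'],np.degrees(np.arctan2(r[1,1],r[0,1])),s['width'])
a=get_image('scene')[120:300,200:420];b=get_image('top')[140:300,200:380]
cv2.imwrite('pics/s1.png',np.hstack([cv2.resize(a,(400,327)),cv2.resize(b,(368,327))]))
E
```

```text
2.05 [0.38391903 0.10428247 0.24712333] 65.50879802585618 0.650212524635929
```

View pics/s1.png

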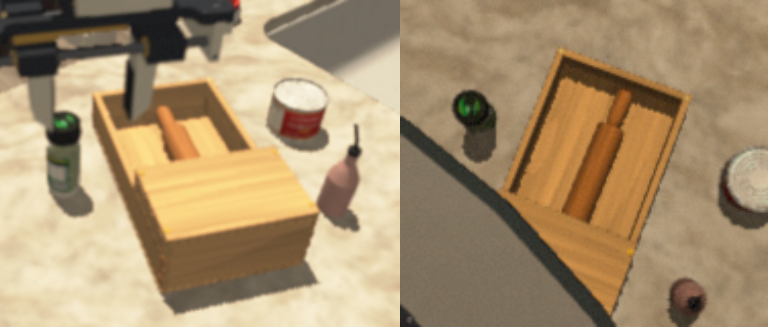

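The view shows the gripper still high and in front of the box, with nothing moved. The second call was refused because every row needs all the keys, so I'm sending it again in full.

>>> apply_moves([
  {"x": 2.3, "y": -5, "z": 0, "yaw": 0, "hand": 0.3},
  {"x": 4.6, "y": -10, "z": 0, "yaw": 0, "hand": 0.3},
  {"x": 6.9, "y": -15, "z": 0, "yaw": 0, "hand": 0.3},
  {"x": 9, "y": -19.5, "z": 0, "yaw": 0, "hand": 0.3},
  {"x": 10.6, "y": -22.9, "z": 0, "yaw": 0, "hand": 0.3},
  {"x": 10.6, "y": -22.9, "z": -4, "yaw": 0, "hand": 0.3},
  {"x": 10.6, "y": -22.9, "z": -8, "yaw": 0, "hand": 0.3},
  {"x": 10.6, "y": -22.9, "z": -12, "yaw": 0, "hand": 0.3},
  {"x": 10.6, "y": -22.9, "z": -15, "yaw": 0, "hand": 0.3},
  {"x": 10.6, "y": -22.9, "z": -15, "yaw": 0, "hand": 0.3},
])

```text
clock: 3.4
position: [0.488, -0.1224, 0.0952]
ee_rot: [-0.666, -3.066, 0.001]
force: [-0.3, -0.2, 0.8]
width: 0.652
gripper_force: 0.0
```

```bash
python3 - <<'E'
from h import *
a=get_image('scene')[80:280,180:440];b=get_image('top')[140:300,200:380]
cv2.imwrite('pics/s2.png',np.hstack([cv2.resize(a,(425,327)),cv2.resize(b,(368,327))]))
E
```

```text
(no output)
```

View pics/s2.png

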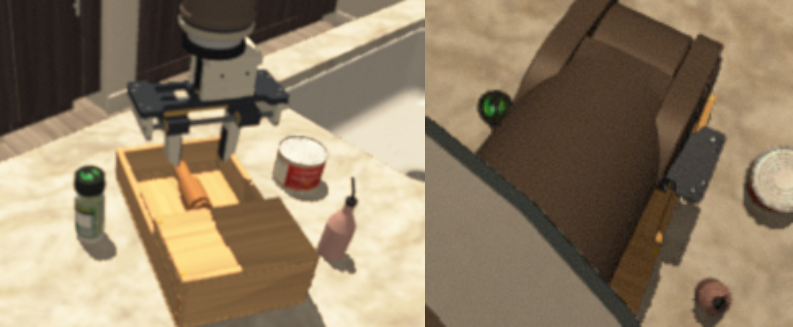

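The fingers straddle the pin cleanly inside the box. Before going down I check how close the jar and tin are to the gripper body, and whether the grasp is centred.

```bash
python3 - <<'E'
from h import *
np.set_printoptions(precision=3,suppress=True)
tc=lambda x,y:(x/3.75+200-.5,y/3.75+150-.5)
e=np.array([[.9164,-.4003],[.4003,.9164]])
for n,p,z in(('jar',(128,158),.105),('tin',(660,290),.058),('bottle',(525,500),.09),('tcp',None,0)):
    q=plane('top',[tc(*p)],z)[0,:2] if p else np.array([.488,-.1224]); print(n,q,'box',e@(q-[.441,-.099]))
q=np.array([.488,-.1224]);m=np.array([.450,-.107]);d=np.radians(-24.5);D=np.array([np.cos(d),np.sin(d)]);print('along/perp on pin',(q-m)@D,(q-m)@[-D[1],D[0]])
E
```

```text
jar [0.538 0.02 ] box [0.041 0.148]
tin [ 0.447 -0.305] box [ 0.088 -0.187]
bottle [ 0.324 -0.211] box [-0.063 -0.15 ]
tcp [ 0.488 -0.122] box [ 0.052 -0.003]
along/perp on pin 0.0409648042302147 0.001744939649438313
```

>>> apply_moves([
  {"x": 0, "y": 0, "z": -3, "yaw": 0, "hand": 0.3},
  {"x": 0, "y": 0, "z": -6, "yaw": 0, "hand": 0.3},
  {"x": 0, "y": 0, "z": -8.2, "yaw": 0, "hand": 0.3},
  {"x": 0, "y": 0, "z": -8.2, "yaw": 0, "hand": 0.3},
  {"x": 0, "y": 0, "z": -8.2, "yaw": 0, "hand": -0.5},
  {"x": 0, "y": 0, "z": -8.2, "yaw": 0, "hand": -0.5},
  {"x": 0, "y": 0, "z": -8.2, "yaw": 0, "hand": -0.5},
  {"x": 0, "y": 0, "z": -8.2, "yaw": 0, "hand": -0.5},
], newtons=5)

```text
clock: 4.5
position: [0.4899, -0.1233, 0.0154]
ee_rot: [0.666, 3.069, 0.0]
force: [-1.6, -0.5, 6.1]
width: 0.363
gripper_force: 5.0
```

>>> apply_moves([
  {"x": 0, "y": 0, "z": 0.5, "yaw": 0, "hand": -0.5},
  {"x": 0, "y": 0, "z": 1, "yaw": 0, "hand": -0.5},
  {"x": 0, "y": 0, "z": 1.5, "yaw": 0, "hand": -0.5},
  {"x": 0, "y": 0, "z": 2, "yaw": 0, "hand": -0.5},
  {"x": 0, "y": 0, "z": 2.5, "yaw": 0, "hand": -0.5},
  {"x": 0, "y": 0, "z": 3, "yaw": 0, "hand": -0.5},
  {"x": 0, "y": 0, "z": 3.5, "yaw": 0, "hand": -0.5},
  {"x": 0, "y": 0, "z": 3.8, "yaw": 0, "hand": -0.5},
  {"x": 0, "y": 0, "z": 3.8, "yaw": 0, "hand": -0.5},
])

```text
clock: 5.62
position: [0.4895, -0.1231, 0.0529]
ee_rot: [0.666, 3.07, 0.0]
force: [-0.2, 1.0, -1.4]
width: 0.364
gripper_force: 5.0
```

```bash
python3 - <<'E'
from h import *
a=get_image('scene')[100:270,220:400];s=silhouettes('rolling_pin','scene')
for q in s[:2]: print(q['p'],q['rect'])
cv2.imwrite('pics/s3.png',cv2.resize(a,(630,595),interpolation=2))
E
```

```text
0.63 [375.6, 188.5, 397.3, 239.0]
0.6 [292.8, 178.9, 311.2, 209.6]
```

View pics/s3.png

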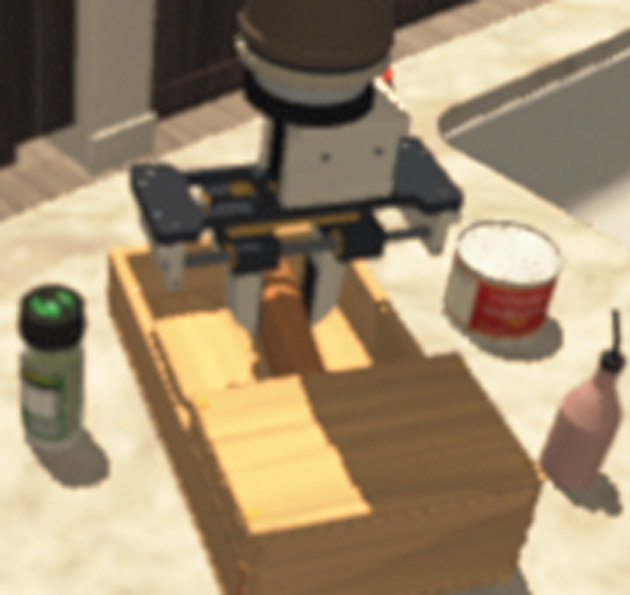

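The pin is in the pads and has come up with the gripper, with its barrel visible from (285,285) to (295,372). I overlay projected pin models at several tilts to find its angle.

```bash
cat >> h.py <<'E'
def proj(c,P):
    m=camera_model(c);T=m['T'];K=m['camera_matrix'];q=(np.asarray(P)-T[:3,3])@T[:3,:3];p=np.c_[q[:,0],-q[:,1]]/-q[:,2:]
    return p*(1+m['k1']*(p**2).sum(1,keepdims=True))*K[0,0]+K[[0,1],[2,2]]
def outline(c,g,d,yaw,tilt):
    """hull polygons of pin with grasp point g at pin-x d"""
    yaw,tilt=np.radians([yaw,tilt]);a=np.array([np.cos(yaw)*np.cos(tilt),np.sin(yaw)*np.cos(tilt),np.sin(tilt)]);n=np.array([-np.sin(yaw),np.cos(yaw),0]);b=np.cross(a,n);H=[]
    th=np.linspace(0,2*np.pi,24)[:,None]
    for x0,x1,r in((-.075,.075,.017),(.075,.125,.01),(-.125,-.075,.01)):
        H.append(cv2.convexHull(np.vstack([proj(c,g+a*(x-d)+r*(np.cos(th)*n+np.sin(th)*b)) for x in(x0,x1)]).astype(np.float32)))
    return H
E
python3 - <<'E'
from h import *
im=get_image('scene');g=np.array([.489,-.124,.0605]);o=[]
for t in(0,8,15):
    b=cv2.resize(im[130:240,250:350],None,fx=4,fy=4,interpolation=2)[:, 60:320].copy()
    for h in outline('scene',g,.041,-24.5,t): cv2.polylines(b,[np.int32((h+.5-[250,130])*4-[60,0])],True,(255,0,0),1)
    o.append(b)
cv2.imwrite('pics/s4.png',np.hstack(o))
E
```

```text
(no output)
```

View pics/s4.png

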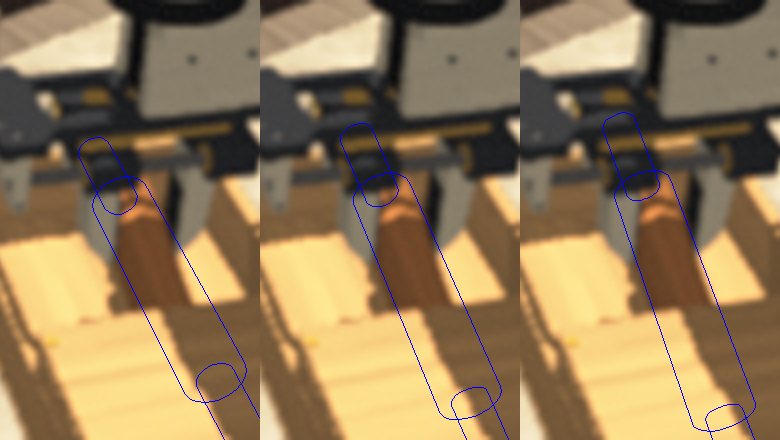

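The slope matches about 15° or a little more, so the pin has pivoted with its rear end on the floor. Now I grip firmly and raise it slightly.

>>> apply_moves([
  {"x": 0, "y": 0, "z": 0, "yaw": 0, "hand": -0.5},
  {"x": 0, "y": 0, "z": 0, "yaw": 0, "hand": -0.5},
  {"x": 0, "y": 0, "z": 0, "yaw": 0, "hand": -0.5},
  {"x": 0, "y": 0, "z": 0, "yaw": 0, "hand": -0.5},
  {"x": 0, "y": 0, "z": 0.4, "yaw": 0, "hand": -0.5},
  {"x": 0, "y": 0, "z": 0.8, "yaw": 0, "hand": -0.5},
  {"x": 0.5, "y": -0.2, "z": 1.0, "yaw": 0, "hand": -0.5},
  {"x": 1, "y": -0.4, "z": 1.1, "yaw": 0, "hand": -0.5},
  {"x": 1, "y": -0.4, "z": 1.1, "yaw": 0, "hand": -0.5},
], newtons=50)

```text
clock: 6.9
position: [0.5, -0.1274, 0.0638]
ee_rot: [0.667, 3.069, -0.0]
force: [-0.5, 0.6, -1.1]
width: 0.355
gripper_force: 50.0
```

```bash
python3 - <<'E'
from h import *
im=get_image('scene');p=observe()['position'];g=p+[0,0,.0075];o=[]
for t,dz in((15,0),(15,-.008),(22,-.004)):
    b=cv2.resize(im[130:240,250:350],None,fx=4,fy=4,interpolation=2)[:, 60:320].copy()
    for h in outline('scene',g+[0,0,dz],.041,-24.5,t): cv2.polylines(b,[np.int32((h+.5-[250,130])*4-[60,0])],True,(255,0,0),1)
    o.append(b)
cv2.imwrite('pics/s5.png',np.hstack(o))
E
```

```text
(no output)
```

View pics/s5.png

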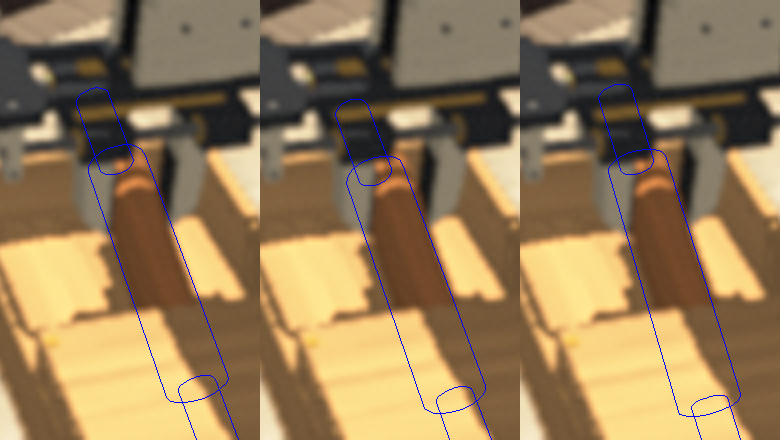

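The pin is still held at about 15°. I draw it out along the box's axis while it rises.

>>> apply_moves([
  {"x": 1, "y": -0.4, "z": 0.3, "yaw": 0, "hand": -0.5},
  {"x": 2, "y": -0.9, "z": 0.6, "yaw": 0, "hand": -0.5},
  {"x": 3, "y": -1.3, "z": 0.9, "yaw": 0, "hand": -0.5},
  {"x": 4, "y": -1.7, "z": 1.2, "yaw": 0, "hand": -0.5},
  {"x": 5, "y": -2.2, "z": 1.6, "yaw": 0, "hand": -0.5},
  {"x": 6, "y": -2.6, "z": 2.0, "yaw": 0, "hand": -0.5},
  {"x": 7, "y": -3.1, "z": 2.4, "yaw": 0, "hand": -0.5},
  {"x": 8, "y": -3.5, "z": 2.8, "yaw": 0, "hand": -0.5},
  {"x": 9, "y": -3.9, "z": 3.2, "yaw": 0, "hand": -0.5},
  {"x": 9.5, "y": -4.2, "z": 3.4, "yaw": 0, "hand": -0.5},
])

```text
clock: 8.2
position: [0.5951, -0.1693, 0.098]
ee_rot: [0.666, 3.07, -0.0]
force: [-0.1, 0.1, -1.1]
width: 0.355
gripper_force: 50.0
```

```bash
python3 - <<'E'
from h import *
a=get_image('scene')[80:280,200:420]
cv2.imwrite('pics/s6.png',cv2.resize(a,(660,600),interpolation=2))
E
```

```text
(no output)
```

View pics/s6.png

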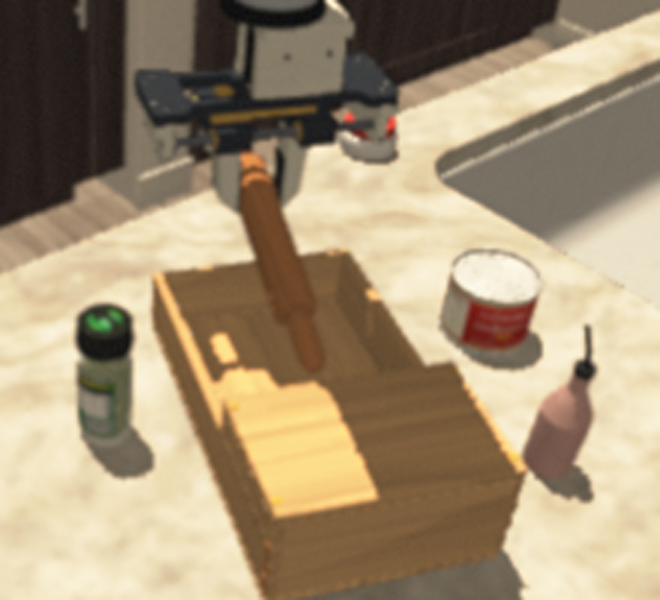

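The pin is drawn clear: its rear tip at (313,365) is fully visible in front of the cover edge. I move it a little further out, then lift.

>>> apply_moves([
  {"x": 0.9, "y": -0.4, "z": 0.5, "yaw": 0, "hand": -0.5},
  {"x": 1.8, "y": -0.8, "z": 1.2, "yaw": 0, "hand": -0.5},
  {"x": 1.8, "y": -0.8, "z": 3, "yaw": 0, "hand": -0.5},
  {"x": 1.8, "y": -0.8, "z": 5, "yaw": 0, "hand": -0.5},
  {"x": 1.8, "y": -0.8, "z": 7, "yaw": 0, "hand": -0.5},
  {"x": 1.8, "y": -0.8, "z": 9, "yaw": 0, "hand": -0.5},
  {"x": 1.8, "y": -0.8, "z": 11, "yaw": 0, "hand": -0.5},
  {"x": 1.8, "y": -0.8, "z": 12.5, "yaw": 0, "hand": -0.5},
  {"x": 1.8, "y": -0.8, "z": 13, "yaw": 0, "hand": -0.5},
  {"x": 1.8, "y": -0.8, "z": 13, "yaw": 0, "hand": -0.5},
])

```text
clock: 9.5
position: [0.6123, -0.177, 0.2278]
ee_rot: [0.667, 3.07, 0.0]
force: [0.4, -0.5, -2.4]
width: 0.358
gripper_force: 50.0
```

```bash
python3 - <<'E'
from h import *
from scipy.optimize import minimize
np.set_printoptions(precision=4,suppress=True)
im=get_image('scene');s=silhouettes('rolling_pin','scene');p=observe()['position'];M=s[0]['mask'];print(p,[(q['p'],q['rect'],q['mask'].sum()) for q in s[:2]])
g=p+[0,0,.0075];o=[]
near=np.nonzero(M)[0].min()+4
def cost(v):
    I=np.zeros(M.shape,np.uint8)
    for h in outline('scene',g+[0,0,v[2]],v[0],-24.5+v[3],v[1]): cv2.fillConvexPoly(I,np.int32(np.round(h*16)),1,shift=4)
    I=I[near:]>0;m=M[near:];return 1-(I&m).sum()/max(1,(I|m).sum())
best=None
for t in(0,10,20,30):
    r=minimize(cost,[.045,t,-.003,0],method='Nelder-Mead',options=dict(initial_simplex=np.array([.045,t,-.003,0])+np.vstack([np.zeros(4),np.diag([.015,6,.006,4])])));print(r.x,r.fun)
    if best is None or r.fun<best.fun:best=r
v=best.x;b=im.copy();b2=im.copy()
b2[M]=(0,255,0)
for h in outline('scene',g+[0,0,v[2]],v[0],-24.5+v[3],v[1]): cv2.polylines(b,[np.int32(h)],True,(255,0,0),1)
cv2.imwrite('pics/s7.png',np.hstack([cv2.resize(q[60:230,220:350],(390,510)) for q in(b,b2)]))
E
```

```text
[ 0.6119 -0.1769  0.227 ] [(0.68, [278.8, 76.3, 312.7, 147.3], np.int64(914))]
[ 0.0507  6.6492 -0.0037 -4.6641] 0.17630597014925375
[ 0.0384 14.6248  0.0021 -2.8888] 0.1789667896678967
[ 0.034  18.0732  0.0021 -0.9638] 0.18098720292504566Traceback (most recent call last):
  File "<stdin>", line 13, in <module>
    res = _minimize_neldermead(fun, x0, args, callback, bounds=bounds,
                               **options)
    fsim[j] = func(sim[j])
              ~~~~^^^^^^^^
    fx = function(np.copy(x), *(wrapper_args + args))
  File "<stdin>", line 9, in cost
  File "h.py", line 18, in outline
    H.append(cv2.convexHull(np.vstack([proj(c,g+a*(x-d)+r*(np.cos(th)*n+np.sin(th)*b)) for x in(x0,x1)]).astype(np.float32)))
                                       ~~~~^^^^^^^^^^^^^^^^^^^^^^^^^^^^^^^^^^^^^^^^^^^
  File "h.py", line 11, in proj
    m=camera_model(c);T=m['T'];K=m['camera_matrix'];q=(np.asarray(P)-T[:3,3])@T[:3,:3];p=np.c_[q[:,0],-q[:,1]]/-q[:,2:]
ValueError: time passes only in moves, steps and waits
```

```bash
sed -i 's/^from cell import \*/from cell import *\nimport functools\ncamera_model=functools.lru_cache(None)(camera_model)/' h.py; python3 - <<'E'
from h import *
a=get_image('scene');b=get_image('top')
for c in('scene','top'):
    s=silhouettes('rolling_pin',c); print(c,[(q['p'],q['rect']) for q in s[:2]])
    np.save(f'm_{c}.npy',s[0]['mask'] if s else np.zeros((384,512),bool))
print(observe()['position'])
cv2.imwrite('pics/fs.png',a);cv2.imwrite('pics/ft.png',b)
cv2.imwrite('pics/s8.png',np.hstack([cv2.resize(a[60:185,240:340],(400,500)),cv2.resize(b[130:255,240:340],(400,500))]))
E
```

```text
scene [(0.73, [273.1, 201.9, 371.8, 253.4]), (0.55, [279.3, 76.9, 311.3, 150.6])]
top []
[ 0.61206895 -0.1770124   0.227166  ]
```

View pics/s8.png

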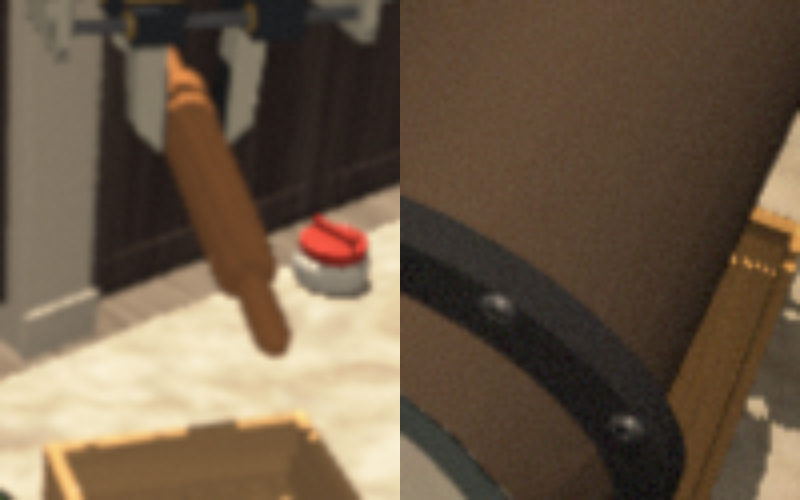

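The picture shows the pin held free in the air, tilted, with its rear tip at (274,350), rear shoulder at about (252,275) and front barrel end at (188,93). The arm hides it from the top camera. I intersect those rays with the vertical plane through the fingers to get the tilt.

```bash
python3 - <<'E'
from h import *
from scipy.optimize import least_squares
np.set_printoptions(precision=4,suppress=True)
px=np.array([(275,353),(252,280),(188,95)])/4+[240,60]-.375; xs=np.array([-.125,-.075,.075])
m=camera_model('scene');p=np.array([.612,-.177,.2272])
for yaw in(-22,-24.5,-27):
  y=np.radians(yaw);n=np.array([-np.sin(y),np.cos(y),0])
  def f(v):
    t=v[0];a=np.array([np.cos(y)*np.cos(t),np.sin(y)*np.cos(t),np.sin(t)])
    P=p+[0,0,v[1]]+n*v[3]+a*(xs-v[2])[:,None]
    return np.r_[(proj('scene',P)-px).ravel(),v[3]/.003*1.0,(v[1]-.008)/.01]
  r=least_squares(f,[.3,.008,.045,0],x_scale=[.1,.01,.01,.005]);c=np.linalg.inv(r.jac.T@r.jac)
  print(yaw,np.degrees(r.x[0]),r.x[1:],'sd',np.degrees(c[0,0]**.5),'res',r.fun)
E
```

```text
-22 18.683234989035864 [-0.0019  0.0313 -0.0035] sd 1.229112671095361 res [ 2.6671  0.6504  0.5153  0.565  -4.4368 -1.3642 -1.1732 -0.9933]
-24.5 16.697201757976472 [ 0.0044  0.041  -0.0026] sd 1.2100178502963688 res [ 1.7204  0.3239  0.2054  0.3554 -2.8464 -0.7347 -0.8758 -0.361 ]
-27 14.784250139566259 [ 0.0118  0.0528 -0.0019] sd 1.1948370477050294 res [ 0.6939  0.0544 -0.1225  0.1751 -1.1539 -0.1562 -0.6439  0.3818]
```

Tilt comes out at about 15–17°, which agrees with the 15° expected from the lift. I hold for a second and check for creep before handing in.

>>> apply_moves([
  {"x": 0, "y": 0, "z": 0, "yaw": 0, "hand": -0.5},
  {"x": 0, "y": 0, "z": 0, "yaw": 0, "hand": -0.5},
  {"x": 0, "y": 0, "z": 0, "yaw": 0, "hand": -0.5},
  {"x": 0, "y": 0, "z": 0, "yaw": 0, "hand": -0.5},
  {"x": 0, "y": 0, "z": 0, "yaw": 0, "hand": -0.5},
  {"x": 0, "y": 0, "z": 0, "yaw": 0, "hand": -0.5},
  {"x": 0, "y": 0, "z": 0, "yaw": 0, "hand": -0.5},
  {"x": 0, "y": 0, "z": 0, "yaw": 0, "hand": -0.5},
], newtons=60)

```text
clock: 10.8
position: [0.6123, -0.1771, 0.2277]
ee_rot: [-0.667, -3.07, -0.0]
force: [0.5, 0.1, -0.4]
width: 0.358
gripper_force: 60.0
```

```bash
python3 - <<'E'
from h import *
a=cv2.imread('pics/fs.png');b=get_image('scene');g=lambda i,x0,y0,x1,y1:cv2.cvtColor(i,cv2.COLOR_BGR2GRAY)[y0:y1,x0:x1].astype(np.float32)
for w in((296,128,318,154),(275,60,312,100)):
    print(cv2.phaseCorrelate(g(a,*w),g(b,*w)),np.abs(g(a,*w)-g(b,*w)).mean())
E
```

```text
((-0.01978342962665458, 0.2971457241988631), 1.0050695731684014) 2.632867
((0.011797862911823387, -0.28216893061362924), 1.058692870438099) 2.9655406
```

```bash
python3 -c "
from cell import *
print(sign_off())"
```

```text
the job is handed in; nothing more can be done
None
```

I drew the pin out slantwise and handed the job in with it held still above the box, its middle at about 22 cm; the sign-off gave no verdict. I estimate its tilt at about 17° against the 20° limit, with slight creep of maybe 0.3° per second in the grip.

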